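# Find the full tin at the tasting counter

## Task

The three closed tins on the purple placemat look the same, but one is full and clearly heavier: find it by feel. Stand the two lighter tins upright on the wooden tray, and finish while still holding the heaviest one up, roughly upright, in the gripper and still, with its underside more than 10 cm above the counter and nothing else carrying it. Leave the white bowl, the stemmed glass and the bottle where they stand, and do not let any tin fall over.

Things in the scene. Friction and masses are not known exactly. Their poses are not given: they have to be found in the camera images.
- tin_a: Closed rigid round tin, mint green with dark blue band and flat metal lid, straight sides: 62 mm diameter, 92 mm tall. Origin: centre of its underside, z up its axis. One of the three (unknown which) weighs at least 150 g more than either other; each is 0.15 to 0.7 kg. Stands upright on the placemat at the start, axis at least 90 mm from those of the other tins.
- tin_b: Closed rigid round tin, mint green with dark blue band and flat metal lid, straight sides: 62 mm diameter, 92 mm tall. Origin: centre of its underside, z up its axis. One of the three (unknown which) weighs at least 150 g more than either other; each is 0.15 to 0.7 kg. Stands upright on the placemat at the start, axis at least 90 mm from those of the other tins.
- tin_c: Closed rigid round tin, mint green with dark blue band and flat metal lid, straight sides: 62 mm diameter, 92 mm tall. Origin: centre of its underside, z up its axis. One of the three (unknown which) weighs at least 150 g more than either other; each is 0.15 to 0.7 kg. Stands upright on the placemat at the start, axis at least 90 mm from those of the other tins.
- placemat: Purple rectangular placemat fixed on the counter, 260 mm (x) by 360 mm (y), 3 mm thick. Origin: centre of its underside, at counter height. It may lie to the left or right of the robot's middle line, the tray on the other side.
- tray: Fixed open wooden tray, 200 mm (its x) by 400 mm (its y) outside. Walls 8 mm thick, rim 20 mm above the counter, flat inner floor 8 mm above the counter. Origin: centre of its underside, at counter height. The bowl stands near its +y end; the rest is empty, room for three tins in a row along y.
- bowl: Small white ceramic bowl, loose, 76 mm across the rim, 45 mm tall, standing on the tray floor about 150 mm from the tray's centre towards its +y. Origin: centre of its underside. Bystander: leave alone.
- glass: Small stemmed clear glass, loose, 60 mm foot, 100 mm tall, standing on the counter beyond the placemat and tray. Origin: centre of its underside. Bystander: leave alone.
- bottle: Small white bottle with dark blue label and grey cap, loose, 56 mm diameter, 130 mm tall, standing on the counter beyond the placemat and tray. Origin: centre of its underside. Bystander: leave alone.

How it is judged (in metres and radians):
At the end, for the whole second after the job is handed in: The two lighter tins stand flat on the tray floor (axis within 70 mm across, 170 mm along of its centre), 0.1 rad of upright, at rest, released, each pressing under 4 N; the heaviest is held by the fingers, underside over 100 mm up, 0.35 rad of upright, under 30 mm/s, touching nothing else ((((x of tin_b in the frame of tray between -0.07 and 0.07 m and y of tin_b in the frame of tray between -0.17 and 0.17 m and z of tin_b in the frame of tray between 0.003 and 0.013 m and angle between tin_b's own z axis and vertical below 0.1 rad and linear speed of tin_b below 0.02 m/s and contact force between the fingers and tin_b below 0.1 N and contact force between tin_b and tray below 4 N) and (x of tin_c in the frame of tray between -0.07 and 0.07 m and y of tin_c in the frame of tray between -0.17 and 0.17 m and z of tin_c in the frame of tray between 0.003 and 0.013 m and angle between tin_c's own z axis and vertical below 0.1 rad and linear speed of tin_c below 0.02 m/s and contact force between the fingers and tin_c below 0.1 N and contact force between tin_c and tray below 4 N) and height (world z) of tin_a above 0.1 m and angle between tin_a's own z axis and vertical below 0.35 rad and linear speed of tin_a below 0.03 m/s and contact force between the fingers and tin_a above 1 N and contact force between tin_a and tin_b below 0.1 N and contact force between tin_a and tin_c below 0.1 N and contact force between tin_a and tray below 0.1 N and contact force between tin_a and bowl below 0.1 N and contact force between tin_a and glass below 0.1 N and contact force between tin_a and bottle below 0.1 N) or ((x of tin_a in the frame of tray between -0.07 and 0.07 m and y of tin_a in the frame of tray between -0.17 and 0.17 m and z of tin_a in the frame of tray between 0.003 and 0.013 m and angle between tin_a's own z axis and vertical below 0.1 rad and linear speed of tin_a below 0.02 m/s and contact force between the fingers and tin_a below 0.1 N and contact force between tin_a and tray below 4 N) and (x of tin_c in the frame of tray between -0.07 and 0.07 m and y of tin_c in the frame of tray between -0.17 and 0.17 m and z of tin_c in the frame of tray between 0.003 and 0.013 m and angle between tin_c's own z axis and vertical below 0.1 rad and linear speed of tin_c below 0.02 m/s and contact force between the fingers and tin_c below 0.1 N and contact force between tin_c and tray below 4 N) and height (world z) of tin_b above 0.1 m and angle between tin_b's own z axis and vertical below 0.35 rad and linear speed of tin_b below 0.03 m/s and contact force between the fingers and tin_b above 1 N and contact force between tin_b and tin_a below 0.1 N and contact force between tin_b and tin_c below 0.1 N and contact force between tin_b and tray below 0.1 N and contact force between tin_b and bowl below 0.1 N and contact force between tin_b and glass below 0.1 N and contact force between tin_b and bottle below 0.1 N) or ((x of tin_a in the frame of tray between -0.07 and 0.07 m and y of tin_a in the frame of tray between -0.17 and 0.17 m and z of tin_a in the frame of tray between 0.003 and 0.013 m and angle between tin_a's own z axis and vertical below 0.1 rad and linear speed of tin_a below 0.02 m/s and contact force between the fingers and tin_a below 0.1 N and contact force between tin_a and tray below 4 N) and (x of tin_b in the frame of tray between -0.07 and 0.07 m and y of tin_b in the frame of tray between -0.17 and 0.17 m and z of tin_b in the frame of tray between 0.003 and 0.013 m and angle between tin_b's own z axis and vertical below 0.1 rad and linear speed of tin_b below 0.02 m/s and contact force between the fingers and tin_b below 0.1 N and contact force between tin_b and tray below 4 N) and height (world z) of tin_c above 0.1 m and angle between tin_c's own z axis and vertical below 0.35 rad and linear speed of tin_c below 0.03 m/s and contact force between the fingers and tin_c above 1 N and contact force between tin_c and tin_a below 0.1 N and contact force between tin_c and tin_b below 0.1 N and contact force between tin_c and tray below 0.1 N and contact force between tin_c and bowl below 0.1 N and contact force between tin_c and glass below 0.1 N and contact force between tin_c and bottle below 0.1 N))); the arm keeps its last pose, push and grip.
It fails at once if the bowl, the glass or the bottle is moved by more than 40 mm or tipped over (distance of any of bowl, glass, bottle from where it was at the start of the episode above 0.04 m or angle between any of bowl, glass, bottle's own z axis and vertical above 0.6 rad).
It fails at once if a tin falls over (angle between any of tin_a, tin_b, tin_c's own z axis and vertical above 1 rad).
It also fails if it takes over 72 s, if anything falls off the work surface, if the arm or the gripper's body presses on something with over 40 N, if the wrist force passes 120 N, or if a joint passes its speed limit or range.

## Robot

A 6-joint arm with a two-finger parallel gripper is mounted at the origin on the work surface. World frame = base frame: x ahead of the robot, y to its left, z up, the work surface at z = 0. Lengths are in m, angles in degrees, forces in N, time in s.
With the tool pointing down it reaches from about 0.375 to 0.975 m from the base axis. Payload 3.8 kg.
Tool frame: the origin (TCP) lies on the centre line of the jaws, within the pads' length; the fingertips stand 11 mm ahead of it and the grasp point (between the pads) lies 8 mm behind it; y points along the fingers, z is the direction in which the jaws open and shut, and the axes are right-handed (so a half turn about y gives the same grasp; the last joint's range is limited). The gripper opens to 88 mm and grips with 3 to 60 N. Pads are 18 mm wide; open, the fingers measure 123 mm over their backs; the gripper's body (75 mm by 187 mm) begins 45 mm behind the grasp point.
Start: joints at [69.104, 15.12, 91.902, -0, 72.978, -2.114], TCP at [0.217, 0.639, 0.25] pointing down, gripper open.
Joint ranges: [-150.88, 150.88], [-54.13, 125.18], [17.81, 147.31], [-75.09, 255.09], [0, 152.58], [-146.25, 146.25]. Speed limits (degrees/s): [147.25, 147.25, 180, 180, 180, 180].

## Interface

Orientations are given as a 3x3 rotation matrix whose columns are the frame's x, y, z axes.
In Python, from workcell import bot, vision, ticket gives the robot as it stands.
- The arm moves only by the tool apply_moves, never from a script. Its argument "deltas" is a list of rows, each an object of numbers: "x", "y", "z": the shift along the world's x, y, z in units of 40 mm (1.0 is 40 mm); "wx", "wy", "wz": the turn, a rotation vector about the world's x, y, z in units of 5 degrees (1.0 is 5 degrees); "hand": the finger opening in mm, from 0 to 88.1. A call has 1 to 8 rows; each row shifts and turns the commanded pose from where the row before left it; what a row does not reach is not made up. A row lasts 1/12 s, in which the tool goes at most 41.7 mm and 7.16 degrees, less where a joint would pass 70% of its speed; a pose out of reach is approached as far as the arm can. A call is refused whole if a number of a shift passes 1 or a number of a turn 1, either way. A call with a gripper value outside its range is refused whole. The fingers move at their own pace and stop on an object; "newtons" is the grip in N (left out, the last holds). Time passes only in rows, so rows that do not move let the fingers close. It gives the time, the measured TCP pose, the force and the opening at its end, in the units of the state.
- bot.get_state(): the state, without advancing time (a new reading comes with each control period).
- vision.read_camera(name): name is "scene" or "top"; returns (picture, depth): 480x640x3 uint8, red, green, blue; 480x640 float32, m along the optical axis (not along the pixel's ray), 0 where there is no reading.
- vision.camera_params(name): a dict with "vertical_fov" (degrees; the focal length in pixels is half the picture's height over the tangent of half this angle, whatever the lens; pixels are square), "cx", "cy" (the principal point, pixels), "D" ([k1, k2, p1, p2, k3] as OpenCV has them; the pictures are not rectified), "R" (3x3) and "t" (3): a world point X has camera coordinates R X + t. Camera axes: x right, y down, z forward; pixel columns grow to the right and rows downward; lengths in m; the calibration is good to about 2 mm. A picture is of the moment at which its call begins. camera_params takes no time and is no camera call.
- ticket.close_job(): hands the job in, once; it reports no verdict.
The state is a dict: "time": time; "q": joint angles; "qd": joint speeds; "effort": joint torques, N m; "ee_pos": TCP position; "tcp_rot": TCP orientation; "wrist_force": force on the tool from outside, world axes, zero at the start; "wrist_torque": the same for the moment, N m; "width": opening from 0.0 (shut) to 1.0 (fully open).
Only numpy, scipy, OpenCV 4.12 (cv2) and the standard library are available. Lean on these libraries where they do the work, as an engineer would, in place of code of your own. Each camera call takes 0.05 s, during which the arm holds its last target.

## Working session

There is one attempt and no reset: what is moved stays moved. The work goes in short steps, Python scripts to look and compute and a tool call to move; the robot and the scene stay as the last step left them, time stands still between calls to the robot, and variables do not carry over. Pictures are saved under pics/ and viewed, and the job is handed in when it is done.

Besides the shell and the picture viewer there is one more tool, called after ">>>" as a command line: name --argument value ..., lists and objects as JSON in quotes. apply_moves: Moves the arm, as the interface text tells. Its arguments: {"type":"object","properties":{"deltas":{"type":"array","items":{"type":"object","properties":{"x":{"type":"number"},"y":{"type":"number"},"z":{"type":"number"},"wx":{"type":"number"},"wy":{"type":"number"},"wz":{"type":"number"},"hand":{"type":"number"}}}},"newtons":{"type":"number"}},"required":["deltas"]}

```bash
mkdir -p pics; ls; python3 - <<'E'
from workcell import bot, vision
import cv2, numpy as np
s=bot.get_state(); print(s)
for n in("scene","top"):
    p,d=vision.read_camera(n); cv2.imwrite(f"pics/{n}0.png",p[:,:,::-1]); np.savez(f"{n}0.npz",p=p,d=d); print(n,vision.camera_params(n))
E
```

```text
pics
{'time': 0.0, 'q': array([ 6.91065517e+01,  1.51676421e+01,  9.19787609e+01, -1.03102772e-03,
        7.29766597e+01, -2.11484519e+00]), 'qd': array([ 0.02855681, -0.06480318, -0.06618852,  0.06923812,  0.05987145,
       -0.05742098]), 'effort': array([-7.36394013e-04, -5.02113819e+01, -3.56874633e+01,  7.28401844e-02,
        2.95140187e-02, -1.83114762e-04]), 'ee_pos': array([0.21706807, 0.63844432, 0.2484293 ]), 'tcp_rot': array([[ 9.46771222e-01, -7.49914104e-04,  3.21906339e-01],
       [-3.21907207e-01, -2.01275197e-03,  9.46769084e-01],
       [-6.20778706e-05, -9.99997693e-01, -2.14701840e-03]]), 'wrist_force': array([0.19850452, 0.2214447 , 0.6254819 ]), 'wrist_torque': array([0.01311308, 0.02419083, 0.0067781 ]), 'width': 0.9988538624988791}
scene {'vertical_fov': 50.574155225866974, 'cx': 319.0695607371116, 'cy': 237.10994936921952, 'D': array([-0.12062046,  0.        ,  0.        ,  0.        ,  0.        ]), 'R': array([[ 0.15221401,  0.98833706,  0.00455598],
       [ 0.75963207, -0.11403959, -0.64027657],
       [-0.6322895 ,  0.10091994, -0.76813095]]), 't': array([-0.09924351, -0.43072258,  1.58886608])}
top {'vertical_fov': 55.695703150829466, 'cx': 313.0608509704507, 'cy': 238.2548509238446, 'D': array([-0.03648504,  0.        ,  0.        ,  0.        ,  0.        ]), 'R': array([[ 0.02411258, -0.99966065, -0.0098577 ],
       [-0.99607852, -0.02318422, -0.08538194],
       [ 0.08512443,  0.01187783, -0.99629953]]), 't': array([-0.01759412,  0.62589085,  0.97492734])}
```

View pics/scene0.png

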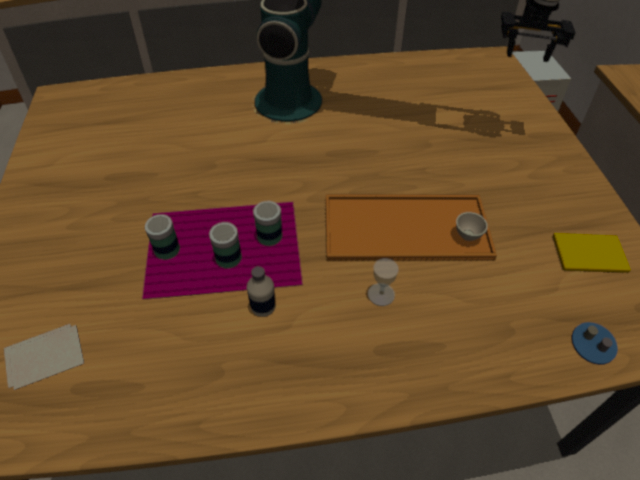

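View pics/top0.png

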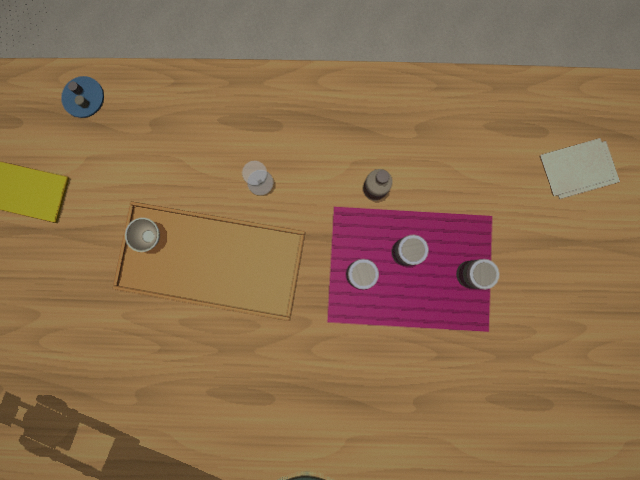

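The top view shows lids at about (363,275), (412,250) and (483,274), with the bottle at (378,184), the glass at (257,178) and the bowl at (142,236). The tray corners are near (133,204), (304,232), (291,319) and (117,287). Next I'll turn these into positions.

```bash
cat > h.py <<'E'
import numpy as np, cv2
from workcell import vision
def K(n):
    c=vision.camera_params(n); f=240/np.tan(np.radians(c['vertical_fov']/2))
    return c,np.array([[f,0,c['cx']],[0,f,c['cy']],[0,0,1]])
def ray(n,uv):
    c,k=K(n); u=cv2.undistortPoints(np.array(uv,float).reshape(-1,1,2),k,c['D'])[:,0]
    d=np.c_[u,np.ones(len(u))]@c['R']; o=-c['R'].T@c['t']; return o,d
def plane(n,uv,z):
    o,d=ray(n,uv); return o+d*((z-o[2])/d[:,2])[:,None]
def cloud(n,d):
    v,u=np.mgrid[:480,:640]; o,r=ray(n,np.c_[u.ravel(),v.ravel()])
    return (o+r*d.reshape(-1,1)).reshape(480,640,3)
def blobs(n,d,lo,hi,amin=60):
    P=cloud(n,d); m=((P[...,2]>lo)&(P[...,2]<hi)&(d>0)&(P[...,0]>.3)).astype(np.uint8)
    m=cv2.morphologyEx(m,cv2.MORPH_OPEN,np.ones((3,3)))
    nn,l,st,c=cv2.connectedComponentsWithStats(m); out=[]
    for i in range(1,nn):
        if st[i,4]<amin: continue
        cs,_=cv2.findContours((l==i).astype(np.uint8),cv2.RETR_EXTERNAL,cv2.CHAIN_APPROX_NONE)
        (cx,cy),r=cv2.minEnclosingCircle(cs[0])
        out.append((st[i,4],c[i].round(1),P[l==i].mean(0).round(4),plane(n,[(cx,cy)],(P[l==i][:,2]).mean())[0].round(4),round(r,1)))
    return out
E
python3 - <<'E'
from h import *
a=np.load('top0.npz')
for lo,hi in((.085,.105),(.035,.055),(.105,.145)):
    print(lo)
    for b in blobs('top',a['d'],lo,hi): print(*b)
hsv=cv2.cvtColor(a['p'],cv2.COLOR_RGB2HSV)
# tray by corners at rim
c=plane('top',[(133,204),(304,232),(291,319),(117,287)],.02); print(c.round(3)); print(c.mean(0))
e=(c[0]-c[1]+c[3]-c[2]); print(np.degrees(np.arctan2(e[1],e[0])))
b=np.load('scene0.npz')
for x in blobs('scene',b['d'],.085,.105): print('scene',*x)
P=cloud('top',a['d']);
for uv in((257,178),(262,185),(377,184),(381,176),(142,236)): print(uv,P[uv[1],uv[0]])
E
```

```text
0.085
470 [254.8 173.1] [0.7523 0.1203 0.1014] [0.7523 0.1212 0.1014] 12.8
246 [377.5 183.5] [ 0.7375 -0.1345  0.0947] [ 0.7435 -0.1369  0.0947] 12.6
725 [412.2 249.8] [ 0.6012 -0.2068  0.0967] [ 0.601  -0.2066  0.0967] 15.4
708 [363.1 273.8] [ 0.5499 -0.1071  0.0967] [ 0.5495 -0.1074  0.0967] 15.2
707 [483.  273.8] [ 0.5556 -0.3521  0.0964] [ 0.5558 -0.352   0.0964] 15.4
0.035
218 [133.4 232.5] [0.628  0.3898 0.0462] [0.626  0.3784 0.0462] 16.0
0.105
168 [381.2 177.3] [ 0.7431 -0.1374  0.1284] [ 0.7423 -0.1369  0.1284] 8.0
[[0.695 0.405 0.02 ]
 [0.64  0.018 0.02 ]
 [0.448 0.041 0.02 ]
 [0.508 0.431 0.02 ]]
[0.57271827 0.22384371 0.02      ]
81.63953757276256
scene 477 [267.  211.8] [ 0.5542 -0.1054  0.0939] [ 0.5558 -0.1054  0.0939] 13.5
scene 491 [158.1 225.9] [ 0.5599 -0.3523  0.0937] [ 0.559  -0.3524  0.0937] 13.8
scene 531 [223.2 234.1] [ 0.6061 -0.2068  0.0938] [ 0.6076 -0.2071  0.0938] 14.2
scene 455 [384.7 270. ] [0.7571 0.1206 0.0981] [0.7573 0.1208 0.0981] 12.5
scene 258 [259.8 286. ] [ 0.7554 -0.1378  0.0936] [ 0.7505 -0.138   0.0936] 11.7
(257, 178) [0.74226015 0.11539552 0.10063341]
(262, 185) [0.74627465 0.11630667 0.0092081 ]
(377, 184) [ 0.73402262 -0.13207991  0.1059762 ]
(381, 176) [ 0.74496817 -0.13657387  0.13189812]
(142, 236) [0.62317676 0.38219705 0.01603505]
```

Tins: T1 (0.552,-0.106), T2 (0.604,-0.207), T3 (0.558,-0.352). Tray centre is about (0.573,0.224), yaw -8.4°. I'll keep the tool's current orientation throughout and weigh T1 first.

>>> apply_moves --deltas '[{"x":0.42,"y":-0.93,"hand":88},{"x":0.42,"y":-0.93},{"x":0.42,"y":-0.93},{"x":0.42,"y":-0.93},{"x":0.42,"y":-0.93},{"x":0.42,"y":-0.93},{"x":0.42,"y":-0.93},{"x":0.42,"y":-0.93}]' --newtons 30

```text
schema error: expected keys x, y, z, wx, wy, wz, hand
```

>>> apply_moves --deltas '[{"x":0.42,"y":-0.93},{"x":0.42,"y":-0.93},{"x":0.42,"y":-0.93},{"x":0.42,"y":-0.93},{"x":0.42,"y":-0.93},{"x":0.42,"y":-0.93},{"x":0.42,"y":-0.93},{"x":0.42,"y":-0.93}]'

```text
schema error: expected keys x, y, z, wx, wy, wz, hand
```

>>> apply_moves --deltas '[{"x":0.42,"y":-0.93},{"x":0.42,"y":-0.93},{"x":0.42,"y":-0.93},{"x":0.42,"y":-0.93},{},{},{},{}]'

```text
schema error: expected keys x, y, z, wx, wy, wz, hand
```

All keys are needed in every row.

>>> apply_moves --deltas '[{"x":0.42,"y":-0.93,"z":0,"wx":0,"wy":0,"wz":0,"hand":88},{"x":0.42,"y":-0.93,"z":0,"wx":0,"wy":0,"wz":0,"hand":88},{"x":0.42,"y":-0.93,"z":0,"wx":0,"wy":0,"wz":0,"hand":88},{"x":0.42,"y":-0.93,"z":0,"wx":0,"wy":0,"wz":0,"hand":88},{"x":0.42,"y":-0.93,"z":0,"wx":0,"wy":0,"wz":0,"hand":88},{"x":0.42,"y":-0.93,"z":0,"wx":0,"wy":0,"wz":0,"hand":88},{"x":0.42,"y":-0.93,"z":0,"wx":0,"wy":0,"wz":0,"hand":88},{"x":0.42,"y":-0.93,"z":0,"wx":0,"wy":0,"wz":0,"hand":88}]' --newtons 30

```text
time: 0.77
ee_pos: [0.3518, 0.3394, 0.2493]
tcp_rot: [[0.947, -0.0, 0.321], [-0.321, -0.0, 0.947], [-0.0, -1.0, -0.0]]
wrist_force: [0.7, 0.7, -0.1]
width: 0.998
```

>>> apply_moves --deltas '[{"x":0.42,"y":-0.93,"z":0,"wx":0,"wy":0,"wz":0,"hand":88},{"x":0.42,"y":-0.93,"z":0,"wx":0,"wy":0,"wz":0,"hand":88},{"x":0.42,"y":-0.93,"z":0,"wx":0,"wy":0,"wz":0,"hand":88},{"x":0.42,"y":-0.93,"z":0,"wx":0,"wy":0,"wz":0,"hand":88},{"x":0.42,"y":-0.93,"z":0,"wx":0,"wy":0,"wz":0,"hand":88},{"x":0.42,"y":-0.93,"z":0,"wx":0,"wy":0,"wz":0,"hand":88},{"x":0.42,"y":-0.93,"z":0,"wx":0,"wy":0,"wz":0,"hand":88},{"x":0.42,"y":-0.93,"z":0,"wx":0,"wy":0,"wz":0,"hand":88}]'

```text
time: 1.43
ee_pos: [0.4862, 0.0418, 0.2495]
tcp_rot: [[0.947, -0.0, 0.322], [-0.322, 0.0, 0.947], [-0.0, -1.0, 0.0]]
wrist_force: [-0.2, 0.5, 0.7]
width: 0.996
```

>>> apply_moves --deltas '[{"x":0.42,"y":-0.93,"z":0,"wx":0,"wy":0,"wz":0,"hand":88},{"x":0.42,"y":-0.93,"z":0,"wx":0,"wy":0,"wz":0,"hand":88},{"x":0.42,"y":-0.93,"z":0,"wx":0,"wy":0,"wz":0,"hand":88},{"x":0.42,"y":-0.93,"z":0,"wx":0,"wy":0,"wz":0,"hand":88},{"x":0,"y":0,"z":-0.9,"wx":0,"wy":0,"wz":0,"hand":88},{"x":0,"y":0,"z":-0.9,"wx":0,"wy":0,"wz":0,"hand":88},{"x":0,"y":0,"z":0,"wx":0,"wy":0,"wz":0,"hand":88},{"x":0,"y":0,"z":0,"wx":0,"wy":0,"wz":0,"hand":88}]'

```text
time: 2.1
ee_pos: [0.5509, -0.1046, 0.175]
tcp_rot: [[0.947, -0.007, 0.322], [-0.322, 0.002, 0.947], [-0.007, -1.0, -0.001]]
wrist_force: [0.6, 0.7, 0.2]
width: 0.996
```

>>> apply_moves --deltas '[{"x":0,"y":0,"z":-0.75,"wx":0,"wy":0,"wz":0,"hand":88},{"x":0,"y":0,"z":-0.75,"wx":0,"wy":0,"wz":0,"hand":88},{"x":0,"y":0,"z":-0.75,"wx":0,"wy":0,"wz":0,"hand":88},{"x":0,"y":0,"z":-0.75,"wx":0,"wy":0,"wz":0,"hand":88},{"x":0,"y":0,"z":0,"wx":0,"wy":0,"wz":0,"hand":88},{"x":0,"y":0,"z":0,"wx":0,"wy":0,"wz":0,"hand":88},{"x":0,"y":0,"z":0,"wx":0,"wy":0,"wz":0,"hand":88},{"x":0,"y":0,"z":0,"wx":0,"wy":0,"wz":0,"hand":88}]'

```text
time: 2.77
ee_pos: [0.556, -0.1053, 0.0611]
tcp_rot: [[0.947, 0.005, 0.321], [-0.321, -0.001, 0.947], [0.006, -1.0, 0.001]]
wrist_force: [0.0, -0.8, 0.6]
width: 0.997
```

>>> apply_moves --deltas '[{"x":0,"y":0,"z":0,"wx":0,"wy":0,"wz":0,"hand":50},{"x":0,"y":0,"z":0,"wx":0,"wy":0,"wz":0,"hand":50},{"x":0,"y":0,"z":0,"wx":0,"wy":0,"wz":0,"hand":50},{"x":0,"y":0,"z":0,"wx":0,"wy":0,"wz":0,"hand":50},{"x":0,"y":0,"z":0,"wx":0,"wy":0,"wz":0,"hand":50},{"x":0,"y":0,"z":0,"wx":0,"wy":0,"wz":0,"hand":50},{"x":0,"y":0,"z":0,"wx":0,"wy":0,"wz":0,"hand":50},{"x":0,"y":0,"z":0,"wx":0,"wy":0,"wz":0,"hand":50}]' --newtons 30

```text
time: 3.43
ee_pos: [0.5537, -0.1055, 0.0585]
tcp_rot: [[0.947, 0.001, 0.322], [-0.322, -0.001, 0.947], [0.001, -1.0, -0.001]]
wrist_force: [-2.4, -3.1, 5.5]
width: 0.699
```

>>> apply_moves --deltas '[{"x":0,"y":0,"z":0.25,"wx":0,"wy":0,"wz":0,"hand":50},{"x":0,"y":0,"z":0.25,"wx":0,"wy":0,"wz":0,"hand":50},{"x":0,"y":0,"z":0.25,"wx":0,"wy":0,"wz":0,"hand":50},{"x":0,"y":0,"z":0.25,"wx":0,"wy":0,"wz":0,"hand":50},{"x":0,"y":0,"z":0.0,"wx":0,"wy":0,"wz":0,"hand":50},{"x":0,"y":0,"z":0.0,"wx":0,"wy":0,"wz":0,"hand":50},{"x":0,"y":0,"z":0.0,"wx":0,"wy":0,"wz":0,"hand":50},{"x":0,"y":0,"z":0.0,"wx":0,"wy":0,"wz":0,"hand":50}]'

```text
time: 4.1
ee_pos: [0.5528, -0.1048, 0.0972]
tcp_rot: [[0.947, -0.001, 0.322], [-0.322, 0.0, 0.947], [-0.001, -1.0, -0.0]]
wrist_force: [0.4, -0.0, -3.1]
width: 0.697
```

>>> apply_moves --deltas '[{"x":0,"y":0,"z":0,"wx":0,"wy":0,"wz":0,"hand":50},{"x":0,"y":0,"z":0,"wx":0,"wy":0,"wz":0,"hand":50},{"x":0,"y":0,"z":0,"wx":0,"wy":0,"wz":0,"hand":50},{"x":0,"y":0,"z":0,"wx":0,"wy":0,"wz":0,"hand":50}]'

```text
time: 4.43
ee_pos: [0.5532, -0.1049, 0.0974]
tcp_rot: [[0.947, -0.001, 0.322], [-0.322, 0.0, 0.947], [-0.001, -1.0, -0.0]]
wrist_force: [-0.5, 0.2, -2.2]
width: 0.694
```

>>> apply_moves --deltas '[{"x":0,"y":0,"z":0,"wx":0,"wy":0,"wz":0,"hand":50}]'

```text
time: 4.52
ee_pos: [0.5532, -0.1049, 0.0975]
tcp_rot: [[0.947, -0.0, 0.322], [-0.322, 0.0, 0.947], [-0.0, -1.0, -0.0]]
wrist_force: [0.4, -0.6, -2.3]
width: 0.699
```

>>> apply_moves --deltas '[{"x":0,"y":0,"z":0,"wx":0,"wy":0,"wz":0,"hand":50}]'

```text
time: 4.6
ee_pos: [0.5533, -0.105, 0.0976]
tcp_rot: [[0.947, -0.0, 0.322], [-0.322, 0.0, 0.947], [-0.0, -1.0, -0.0]]
wrist_force: [0.2, -0.1, -3.4]
width: 0.703
```

>>> apply_moves --deltas '[{"x":0,"y":0,"z":0,"wx":0,"wy":0,"wz":0,"hand":50}]'

```text
time: 4.68
ee_pos: [0.5533, -0.1049, 0.0977]
tcp_rot: [[0.947, -0.0, 0.322], [-0.322, -0.0, 0.947], [-0.0, -1.0, -0.0]]
wrist_force: [-0.1, 0.7, -2.6]
width: 0.694
```

About 2.75 N (~0.28 kg), so T1 is probably a light one. I'll carry it to the tray centre.

>>> apply_moves --deltas '[{"x":0,"y":0,"z":0.5,"wx":0,"wy":0,"wz":0,"hand":50},{"x":0,"y":0.3,"z":0.5,"wx":0,"wy":0,"wz":0,"hand":50},{"x":0.05,"y":0.6,"z":0,"wx":0,"wy":0,"wz":0,"hand":50},{"x":0.05,"y":0.8,"z":0,"wx":0,"wy":0,"wz":0,"hand":50},{"x":0.05,"y":0.8,"z":0,"wx":0,"wy":0,"wz":0,"hand":50},{"x":0.05,"y":0.8,"z":0,"wx":0,"wy":0,"wz":0,"hand":50},{"x":0.05,"y":0.8,"z":0,"wx":0,"wy":0,"wz":0,"hand":50},{"x":0.05,"y":0.8,"z":0,"wx":0,"wy":0,"wz":0,"hand":50}]'

```text
time: 5.35
ee_pos: [0.5652, 0.0925, 0.1379]
tcp_rot: [[0.947, 0.0, 0.322], [-0.322, -0.0, 0.947], [0.0, -1.0, 0.0]]
wrist_force: [0.2, -0.2, -1.6]
width: 0.697
```

>>> apply_moves --deltas '[{"x":0.05,"y":0.8,"z":0,"wx":0,"wy":0,"wz":0,"hand":50},{"x":0.05,"y":0.8,"z":0,"wx":0,"wy":0,"wz":0,"hand":50},{"x":0.05,"y":0.8,"z":0,"wx":0,"wy":0,"wz":0,"hand":50},{"x":0.05,"y":0.6,"z":0,"wx":0,"wy":0,"wz":0,"hand":50},{"x":0.05,"y":0.32,"z":0,"wx":0,"wy":0,"wz":0,"hand":50},{"x":0,"y":0,"z":0,"wx":0,"wy":0,"wz":0,"hand":50},{"x":0,"y":0,"z":0,"wx":0,"wy":0,"wz":0,"hand":50},{"x":0,"y":0,"z":0,"wx":0,"wy":0,"wz":0,"hand":50}]'

```text
time: 6.02
ee_pos: [0.5751, 0.2227, 0.1374]
tcp_rot: [[0.947, -0.001, 0.322], [-0.322, -0.001, 0.947], [-0.0, -1.0, -0.001]]
wrist_force: [-0.8, 0.3, -2.3]
width: 0.693
```

>>> apply_moves --deltas '[{"x":0,"y":0,"z":-0.4,"wx":0,"wy":0,"wz":0,"hand":50},{"x":0,"y":0,"z":-0.4,"wx":0,"wy":0,"wz":0,"hand":50},{"x":0,"y":0,"z":-0.4,"wx":0,"wy":0,"wz":0,"hand":50},{"x":0,"y":0,"z":-0.3,"wx":0,"wy":0,"wz":0,"hand":50},{"x":0,"y":0,"z":-0.2,"wx":0,"wy":0,"wz":0,"hand":50},{"x":0,"y":0,"z":0,"wx":0,"wy":0,"wz":0,"hand":50},{"x":0,"y":0,"z":0,"wx":0,"wy":0,"wz":0,"hand":50},{"x":0,"y":0,"z":0,"wx":0,"wy":0,"wz":0,"hand":50}]'

```text
time: 6.68
ee_pos: [0.5761, 0.2238, 0.0706]
tcp_rot: [[0.947, 0.001, 0.322], [-0.322, 0.0, 0.947], [0.001, -1.0, 0.001]]
wrist_force: [0.7, 1.2, -2.8]
width: 0.697
```

>>> apply_moves --deltas '[{"x":0,"y":0,"z":-0.05,"wx":0,"wy":0,"wz":0,"hand":50},{"x":0,"y":0,"z":-0.05,"wx":0,"wy":0,"wz":0,"hand":50},{"x":0,"y":0,"z":-0.03,"wx":0,"wy":0,"wz":0,"hand":50},{"x":0,"y":0,"z":0,"wx":0,"wy":0,"wz":0,"hand":50},{"x":0,"y":0,"z":0,"wx":0,"wy":0,"wz":0,"hand":50},{"x":0,"y":0,"z":0,"wx":0,"wy":0,"wz":0,"hand":50},{"x":0,"y":0,"z":0,"wx":0,"wy":0,"wz":0,"hand":50}]'

```text
time: 7.27
ee_pos: [0.5754, 0.2239, 0.0646]
tcp_rot: [[0.947, 0.0, 0.322], [-0.322, 0.0, 0.947], [0.0, -1.0, 0.0]]
wrist_force: [-0.2, 0.6, -1.7]
width: 0.698
```

>>> apply_moves --deltas '[{"x":0,"y":0,"z":-0.03,"wx":0,"wy":0,"wz":0,"hand":50},{"x":0,"y":0,"z":0,"wx":0,"wy":0,"wz":0,"hand":50},{"x":0,"y":0,"z":0,"wx":0,"wy":0,"wz":0,"hand":50}]'

```text
time: 7.52
ee_pos: [0.5756, 0.224, 0.0636]
tcp_rot: [[0.947, 0.0, 0.322], [-0.322, 0.0, 0.947], [0.0, -1.0, 0.0]]
wrist_force: [-0.2, -0.1, -1.2]
width: 0.695
```

>>> apply_moves --deltas '[{"x":0,"y":0,"z":-0.04,"wx":0,"wy":0,"wz":0,"hand":50},{"x":0,"y":0,"z":0,"wx":0,"wy":0,"wz":0,"hand":50},{"x":0,"y":0,"z":0,"wx":0,"wy":0,"wz":0,"hand":50}]'

```text
time: 7.77
ee_pos: [0.5756, 0.224, 0.0635]
tcp_rot: [[0.947, 0.0, 0.322], [-0.322, 0.0, 0.947], [0.0, -1.0, 0.0]]
wrist_force: [-3.4, -1.4, 7.4]
width: 0.697
```

>>> apply_moves --deltas '[{"x":0,"y":0,"z":0,"wx":0,"wy":0,"wz":0,"hand":88},{"x":0,"y":0,"z":0,"wx":0,"wy":0,"wz":0,"hand":88},{"x":0,"y":0,"z":0,"wx":0,"wy":0,"wz":0,"hand":88},{"x":0,"y":0,"z":0,"wx":0,"wy":0,"wz":0,"hand":88},{"x":0,"y":0,"z":0,"wx":0,"wy":0,"wz":0,"hand":88},{"x":0,"y":0,"z":0,"wx":0,"wy":0,"wz":0,"hand":88}]'

```text
time: 8.27
ee_pos: [0.5752, 0.2238, 0.0615]
tcp_rot: [[0.947, -0.0, 0.322], [-0.322, -0.0, 0.947], [-0.0, -1.0, -0.0]]
wrist_force: [-0.4, 0.4, 0.1]
width: 1.0
```

>>> apply_moves --deltas '[{"x":0,"y":0,"z":0.5,"wx":0,"wy":0,"wz":0,"hand":88},{"x":0,"y":0,"z":0.8,"wx":0,"wy":0,"wz":0,"hand":88},{"x":0,"y":0,"z":0.8,"wx":0,"wy":0,"wz":0,"hand":88},{"x":0,"y":0,"z":0.8,"wx":0,"wy":0,"wz":0,"hand":88},{"x":0.05,"y":-0.8,"z":0,"wx":0,"wy":0,"wz":0,"hand":88},{"x":0.05,"y":-1.0,"z":0,"wx":0,"wy":0,"wz":0,"hand":88},{"x":0.05,"y":-1.0,"z":0,"wx":0,"wy":0,"wz":0,"hand":88},{"x":0.05,"y":-1.0,"z":0,"wx":0,"wy":0,"wz":0,"hand":88}]'

```text
time: 8.93
ee_pos: [0.5833, 0.0707, 0.1782]
tcp_rot: [[0.947, 0.001, 0.321], [-0.321, 0.0, 0.947], [0.001, -1.0, 0.0]]
wrist_force: [0.6, -0.4, 0.1]
width: 1.0
```

>>> apply_moves --deltas '[{"x":0.05,"y":-1.0,"z":0,"wx":0,"wy":0,"wz":0,"hand":88},{"x":0.05,"y":-1.0,"z":0,"wx":0,"wy":0,"wz":0,"hand":88},{"x":0.1,"y":-1.0,"z":0,"wx":0,"wy":0,"wz":0,"hand":88},{"x":0.1,"y":-1.0,"z":0,"wx":0,"wy":0,"wz":0,"hand":88},{"x":0.1,"y":-1.0,"z":0,"wx":0,"wy":0,"wz":0,"hand":88},{"x":0.1,"y":-1.0,"z":0,"wx":0,"wy":0,"wz":0,"hand":88},{"x":0,"y":-1.0,"z":0,"wx":0,"wy":0,"wz":0,"hand":88},{"x":0,"y":0,"z":0,"wx":0,"wy":0,"wz":0,"hand":88}]'

```text
time: 9.6
ee_pos: [0.6032, -0.2152, 0.1778]
tcp_rot: [[0.945, 0.001, 0.327], [-0.327, -0.004, 0.945], [0.002, -1.0, -0.003]]
wrist_force: [-0.2, -0.2, 0.7]
width: 1.0
```

>>> apply_moves --deltas '[{"x":0,"y":0,"z":0,"wx":0,"wy":0,"wz":0,"hand":88},{"x":0,"y":0,"z":0,"wx":0,"wy":0,"wz":0,"hand":88},{"x":0,"y":0,"z":0,"wx":0,"wy":0,"wz":0,"hand":88}]'

```text
time: 9.85
ee_pos: [0.6032, -0.2069, 0.1774]
tcp_rot: [[0.947, -0.001, 0.321], [-0.321, 0.001, 0.947], [-0.001, -1.0, 0.0]]
wrist_force: [-0.4, 0.9, 0.2]
width: 0.999
```

```bash
python3 - <<'E'
from h import *
p,d=vision.read_camera("scene"); cv2.imwrite("pics/scene1.png",p[:,:,::-1])
for b in blobs('scene',d,.085,.112): print(*b)
E
```

```text
494 [409.9 202.7] [0.5786 0.2234 0.0983] [0.578  0.2239 0.0983] 13.6
490 [158.  225.8] [ 0.5595 -0.3525  0.0938] [ 0.5588 -0.3525  0.0938] 13.8
531 [223.2 234.1] [ 0.6061 -0.2068  0.0937] [ 0.6059 -0.2071  0.0937] 14.1
450 [384.7 269.9] [0.7569 0.1207 0.0982] [0.757  0.1209 0.0982] 12.5
280 [259.8 285.3] [ 0.7551 -0.1375  0.0955] [ 0.7518 -0.1375  0.0955] 11.4
```

T1 stands on the tray at about (0.576,0.224) and the bystanders haven't moved. Next is T2.

>>> apply_moves --deltas '[{"x":0,"y":0,"z":-0.75,"wx":0,"wy":0,"wz":0,"hand":88},{"x":0,"y":0,"z":-0.75,"wx":0,"wy":0,"wz":0,"hand":88},{"x":0,"y":0,"z":-0.75,"wx":0,"wy":0,"wz":0,"hand":88},{"x":0,"y":0,"z":-0.72,"wx":0,"wy":0,"wz":0,"hand":88},{"x":0,"y":0,"z":0,"wx":0,"wy":0,"wz":0,"hand":88},{"x":0,"y":0,"z":0,"wx":0,"wy":0,"wz":0,"hand":88},{"x":0,"y":0,"z":0,"wx":0,"wy":0,"wz":0,"hand":88},{"x":0,"y":0,"z":0,"wx":0,"wy":0,"wz":0,"hand":88}]'

```text
time: 10.57
ee_pos: [0.6054, -0.2083, 0.0617]
tcp_rot: [[0.947, 0.004, 0.321], [-0.321, -0.002, 0.947], [0.004, -1.0, -0.0]]
wrist_force: [-0.0, 0.1, -0.1]
width: 1.0
```

>>> apply_moves --deltas '[{"x":0,"y":0,"z":0,"wx":0,"wy":0,"wz":0,"hand":50},{"x":0,"y":0,"z":0,"wx":0,"wy":0,"wz":0,"hand":50},{"x":0,"y":0,"z":0,"wx":0,"wy":0,"wz":0,"hand":50},{"x":0,"y":0,"z":0,"wx":0,"wy":0,"wz":0,"hand":50},{"x":0,"y":0,"z":0,"wx":0,"wy":0,"wz":0,"hand":50},{"x":0,"y":0,"z":0,"wx":0,"wy":0,"wz":0,"hand":50},{"x":0,"y":0,"z":0,"wx":0,"wy":0,"wz":0,"hand":50},{"x":0,"y":0,"z":0,"wx":0,"wy":0,"wz":0,"hand":50}]'

```text
time: 11.23
ee_pos: [0.6037, -0.2086, 0.0597]
tcp_rot: [[0.947, 0.001, 0.322], [-0.322, -0.001, 0.947], [0.001, -1.0, -0.0]]
wrist_force: [-2.0, -0.0, 5.3]
width: 0.695
```

>>> apply_moves --deltas '[{"x":0,"y":0,"z":0.25,"wx":0,"wy":0,"wz":0,"hand":50},{"x":0,"y":0,"z":0.25,"wx":0,"wy":0,"wz":0,"hand":50},{"x":0,"y":0,"z":0.25,"wx":0,"wy":0,"wz":0,"hand":50},{"x":0,"y":0,"z":0.25,"wx":0,"wy":0,"wz":0,"hand":50},{"x":0,"y":0,"z":0.0,"wx":0,"wy":0,"wz":0,"hand":50},{"x":0,"y":0,"z":0.0,"wx":0,"wy":0,"wz":0,"hand":50},{"x":0,"y":0,"z":0.0,"wx":0,"wy":0,"wz":0,"hand":50},{"x":0,"y":0,"z":0.0,"wx":0,"wy":0,"wz":0,"hand":50}]'

```text
time: 11.9
ee_pos: [0.6028, -0.2079, 0.0983]
tcp_rot: [[0.947, -0.001, 0.322], [-0.322, 0.0, 0.947], [-0.001, -1.0, 0.0]]
wrist_force: [0.6, 0.4, -3.5]
width: 0.695
```

>>> apply_moves --deltas '[{"x":0,"y":0,"z":0,"wx":0,"wy":0,"wz":0,"hand":50},{"x":0,"y":0,"z":0,"wx":0,"wy":0,"wz":0,"hand":50},{"x":0,"y":0,"z":0,"wx":0,"wy":0,"wz":0,"hand":50},{"x":0,"y":0,"z":0,"wx":0,"wy":0,"wz":0,"hand":50}]'

```text
time: 12.23
ee_pos: [0.6031, -0.208, 0.0986]
tcp_rot: [[0.947, -0.001, 0.322], [-0.322, 0.0, 0.947], [-0.001, -1.0, 0.0]]
wrist_force: [-0.2, 0.3, -2.4]
width: 0.696
```

>>> apply_moves --deltas '[{"x":0,"y":0,"z":0,"wx":0,"wy":0,"wz":0,"hand":50}]'

```text
time: 12.32
ee_pos: [0.6033, -0.2081, 0.0987]
tcp_rot: [[0.947, -0.0, 0.322], [-0.322, 0.0, 0.947], [-0.0, -1.0, 0.0]]
wrist_force: [-0.3, -0.2, -2.5]
width: 0.698
```

>>> apply_moves --deltas '[{"x":0,"y":0,"z":0,"wx":0,"wy":0,"wz":0,"hand":50}]'

```text
time: 12.4
ee_pos: [0.6033, -0.2081, 0.0988]
tcp_rot: [[0.947, -0.0, 0.322], [-0.322, 0.0, 0.947], [-0.0, -1.0, 0.0]]
wrist_force: [-0.3, 0.2, -2.7]
width: 0.697
```

>>> apply_moves --deltas '[{"x":0,"y":0,"z":0,"wx":0,"wy":0,"wz":0,"hand":50}]'

```text
time: 12.48
ee_pos: [0.6033, -0.2081, 0.0989]
tcp_rot: [[0.947, 0.0, 0.322], [-0.322, 0.0, 0.947], [0.0, -1.0, 0.0]]
wrist_force: [0.2, 0.3, -2.2]
width: 0.698
```

About 2.5 N, the same as T1, so T3 must be the heavy one. T2 goes to the tray's -y slot at about (0.560,0.115).

>>> apply_moves --deltas '[{"x":0,"y":0,"z":0.5,"wx":0,"wy":0,"wz":0,"hand":50},{"x":0,"y":0.3,"z":0.5,"wx":0,"wy":0,"wz":0,"hand":50},{"x":-0.1,"y":0.6,"z":0,"wx":0,"wy":0,"wz":0,"hand":50},{"x":-0.1,"y":0.8,"z":0,"wx":0,"wy":0,"wz":0,"hand":50},{"x":-0.1,"y":0.8,"z":0,"wx":0,"wy":0,"wz":0,"hand":50},{"x":-0.1,"y":0.8,"z":0,"wx":0,"wy":0,"wz":0,"hand":50},{"x":-0.1,"y":0.8,"z":0,"wx":0,"wy":0,"wz":0,"hand":50},{"x":-0.1,"y":0.8,"z":0,"wx":0,"wy":0,"wz":0,"hand":50}]'

```text
time: 13.15
ee_pos: [0.579, -0.0108, 0.1391]
tcp_rot: [[0.947, 0.0, 0.322], [-0.322, 0.0, 0.947], [0.0, -1.0, 0.0]]
wrist_force: [0.2, -0.6, -2.6]
width: 0.697
```

>>> apply_moves --deltas '[{"x":-0.1,"y":0.8,"z":0,"wx":0,"wy":0,"wz":0,"hand":50},{"x":-0.1,"y":0.8,"z":0,"wx":0,"wy":0,"wz":0,"hand":50},{"x":-0.1,"y":0.8,"z":0,"wx":0,"wy":0,"wz":0,"hand":50},{"x":-0.1,"y":0.5,"z":0,"wx":0,"wy":0,"wz":0,"hand":50},{"x":-0.08,"y":0.28,"z":0,"wx":0,"wy":0,"wz":0,"hand":50},{"x":0,"y":0,"z":0,"wx":0,"wy":0,"wz":0,"hand":50},{"x":0,"y":0,"z":0,"wx":0,"wy":0,"wz":0,"hand":50},{"x":0,"y":0,"z":0,"wx":0,"wy":0,"wz":0,"hand":50}]'

```text
time: 13.82
ee_pos: [0.5604, 0.114, 0.1389]
tcp_rot: [[0.947, 0.0, 0.322], [-0.322, -0.001, 0.947], [0.0, -1.0, -0.001]]
wrist_force: [0.0, -0.5, -3.4]
width: 0.696
```

>>> apply_moves --deltas '[{"x":0,"y":0,"z":-0.4,"wx":0,"wy":0,"wz":0,"hand":50},{"x":0,"y":0,"z":-0.4,"wx":0,"wy":0,"wz":0,"hand":50},{"x":0,"y":0,"z":-0.4,"wx":0,"wy":0,"wz":0,"hand":50},{"x":0,"y":0,"z":-0.3,"wx":0,"wy":0,"wz":0,"hand":50},{"x":0,"y":0,"z":-0.2,"wx":0,"wy":0,"wz":0,"hand":50},{"x":0,"y":0,"z":0,"wx":0,"wy":0,"wz":0,"hand":50},{"x":0,"y":0,"z":0,"wx":0,"wy":0,"wz":0,"hand":50},{"x":0,"y":0,"z":0,"wx":0,"wy":0,"wz":0,"hand":50}]'

```text
time: 14.48
ee_pos: [0.5609, 0.1149, 0.0717]
tcp_rot: [[0.947, 0.001, 0.322], [-0.322, 0.0, 0.947], [0.001, -1.0, 0.001]]
wrist_force: [0.1, 0.2, -2.3]
width: 0.698
```

>>> apply_moves --deltas '[{"x":0,"y":0,"z":-0.05,"wx":0,"wy":0,"wz":0,"hand":50},{"x":0,"y":0,"z":-0.03,"wx":0,"wy":0,"wz":0,"hand":50},{"x":0,"y":0,"z":0,"wx":0,"wy":0,"wz":0,"hand":50},{"x":0,"y":0,"z":0,"wx":0,"wy":0,"wz":0,"hand":50},{"x":0,"y":0,"z":0,"wx":0,"wy":0,"wz":0,"hand":50},{"x":0,"y":0,"z":0,"wx":0,"wy":0,"wz":0,"hand":50}]'

```text
time: 14.98
ee_pos: [0.5602, 0.1151, 0.0679]
tcp_rot: [[0.947, 0.0, 0.322], [-0.322, 0.0, 0.947], [0.0, -1.0, 0.0]]
wrist_force: [0.4, -0.4, -1.8]
width: 0.7
```

>>> apply_moves --deltas '[{"x":0,"y":0,"z":-0.05,"wx":0,"wy":0,"wz":0,"hand":50},{"x":0,"y":0,"z":0,"wx":0,"wy":0,"wz":0,"hand":50},{"x":0,"y":0,"z":0,"wx":0,"wy":0,"wz":0,"hand":50},{"x":0,"y":0,"z":0,"wx":0,"wy":0,"wz":0,"hand":50}]'

```text
time: 15.32
ee_pos: [0.56, 0.115, 0.0656]
tcp_rot: [[0.947, -0.0, 0.322], [-0.322, -0.0, 0.947], [-0.0, -1.0, -0.0]]
wrist_force: [0.2, -0.4, -2.9]
width: 0.7
```

>>> apply_moves --deltas '[{"x":0,"y":0,"z":-0.03,"wx":0,"wy":0,"wz":0,"hand":50},{"x":0,"y":0,"z":0,"wx":0,"wy":0,"wz":0,"hand":50},{"x":0,"y":0,"z":0,"wx":0,"wy":0,"wz":0,"hand":50}]'

```text
time: 15.57
ee_pos: [0.5603, 0.1151, 0.0647]
tcp_rot: [[0.947, 0.0, 0.322], [-0.322, 0.0, 0.947], [0.0, -1.0, 0.0]]
wrist_force: [-1.1, 0.4, -0.5]
width: 0.703
```

Contact felt. One more millimetre, then release.

>>> apply_moves --deltas '[{"x":0,"y":0,"z":-0.02,"wx":0,"wy":0,"wz":0,"hand":50},{"x":0,"y":0,"z":0,"wx":0,"wy":0,"wz":0,"hand":50},{"x":0,"y":0,"z":0,"wx":0,"wy":0,"wz":0,"hand":88},{"x":0,"y":0,"z":0,"wx":0,"wy":0,"wz":0,"hand":88},{"x":0,"y":0,"z":0,"wx":0,"wy":0,"wz":0,"hand":88},{"x":0,"y":0,"z":0,"wx":0,"wy":0,"wz":0,"hand":88},{"x":0,"y":0,"z":0,"wx":0,"wy":0,"wz":0,"hand":88},{"x":0,"y":0,"z":0,"wx":0,"wy":0,"wz":0,"hand":88}]'

```text
time: 16.23
ee_pos: [0.5601, 0.115, 0.0636]
tcp_rot: [[0.947, -0.0, 0.322], [-0.322, -0.0, 0.947], [-0.0, -1.0, -0.0]]
wrist_force: [-0.3, -0.5, -0.0]
width: 0.999
```

>>> apply_moves --deltas '[{"x":0,"y":0,"z":0.5,"wx":0,"wy":0,"wz":0,"hand":88},{"x":0,"y":0,"z":0.8,"wx":0,"wy":0,"wz":0,"hand":88},{"x":0,"y":0,"z":0.8,"wx":0,"wy":0,"wz":0,"hand":88},{"x":0,"y":0,"z":0.8,"wx":0,"wy":0,"wz":0,"hand":88},{"x":0,"y":-0.7,"z":0,"wx":0,"wy":0,"wz":0,"hand":88},{"x":0,"y":-1.0,"z":0,"wx":0,"wy":0,"wz":0,"hand":88},{"x":0,"y":-1.0,"z":0,"wx":0,"wy":0,"wz":0,"hand":88},{"x":0,"y":-1.0,"z":0,"wx":0,"wy":0,"wz":0,"hand":88}]'

```text
time: 16.9
ee_pos: [0.5601, -0.034, 0.1803]
tcp_rot: [[0.947, 0.001, 0.32], [-0.32, -0.0, 0.947], [0.001, -1.0, 0.0]]
wrist_force: [0.3, -0.2, -0.3]
width: 1.0
```

>>> apply_moves --deltas '[{"x":0,"y":-1.0,"z":0,"wx":0,"wy":0,"wz":0,"hand":88},{"x":0,"y":-1.0,"z":0,"wx":0,"wy":0,"wz":0,"hand":88},{"x":0,"y":-1.0,"z":0,"wx":0,"wy":0,"wz":0,"hand":88},{"x":0,"y":-1.0,"z":0,"wx":0,"wy":0,"wz":0,"hand":88},{"x":0,"y":-1.0,"z":0,"wx":0,"wy":0,"wz":0,"hand":88},{"x":0,"y":-1.0,"z":0,"wx":0,"wy":0,"wz":0,"hand":88},{"x":0,"y":-1.0,"z":0,"wx":0,"wy":0,"wz":0,"hand":88},{"x":-0.1,"y":-1.0,"z":0,"wx":0,"wy":0,"wz":0,"hand":88}]'

```text
time: 17.57
ee_pos: [0.5562, -0.355, 0.1796]
tcp_rot: [[0.947, 0.001, 0.322], [-0.322, -0.0, 0.947], [0.001, -1.0, 0.0]]
wrist_force: [1.6, -0.0, -0.2]
width: 0.997
```

>>> apply_moves --deltas '[{"x":0,"y":0,"z":0,"wx":0,"wy":0,"wz":0,"hand":88},{"x":0,"y":0,"z":0,"wx":0,"wy":0,"wz":0,"hand":88},{"x":0,"y":0,"z":0,"wx":0,"wy":0,"wz":0,"hand":88},{"x":0,"y":0,"z":0,"wx":0,"wy":0,"wz":0,"hand":88},{"x":0,"y":0,"z":0,"wx":0,"wy":0,"wz":0,"hand":88}]'

```text
time: 17.98
ee_pos: [0.5563, -0.3513, 0.1796]
tcp_rot: [[0.947, -0.0, 0.32], [-0.32, 0.0, 0.947], [-0.0, -1.0, 0.0]]
wrist_force: [0.0, -0.1, -0.5]
width: 1.002
```

```bash
python3 - <<'E'
from h import *
p,d=vision.read_camera("scene"); cv2.imwrite("pics/scene2.png",p[:,:,::-1])
for b in blobs('scene',d,.085,.112): print(*b)
E
```

```text
471 [362.9 203.3] [0.5644 0.1152 0.0982] [0.5652 0.1152 0.0982] 12.8
489 [409.9 202.7] [0.5783 0.2236 0.0982] [0.578  0.2233 0.0982] 13.5
486 [158.  225.6] [ 0.5592 -0.3523  0.0939] [ 0.5603 -0.352   0.0939] 13.8
444 [384.6 270.1] [0.7575 0.1203 0.0983] [0.7564 0.1211 0.0983] 12.4
287 [259.6 285.5] [ 0.7554 -0.1381  0.0951] [ 0.7528 -0.138   0.0951] 11.6
```

Both tins stand on the tray, with lid heights as expected. Now I'll grip T3 at 40 N and lift it.

>>> apply_moves --deltas '[{"x":0,"y":0,"z":-0.75,"wx":0,"wy":0,"wz":0,"hand":88},{"x":0,"y":0,"z":-0.75,"wx":0,"wy":0,"wz":0,"hand":88},{"x":0,"y":0,"z":-0.75,"wx":0,"wy":0,"wz":0,"hand":88},{"x":0,"y":0,"z":-0.75,"wx":0,"wy":0,"wz":0,"hand":88},{"x":0,"y":0,"z":0,"wx":0,"wy":0,"wz":0,"hand":88},{"x":0,"y":0,"z":0,"wx":0,"wy":0,"wz":0,"hand":88},{"x":0,"y":0,"z":0,"wx":0,"wy":0,"wz":0,"hand":88},{"x":0,"y":0,"z":0,"wx":0,"wy":0,"wz":0,"hand":88}]'

```text
time: 18.7
ee_pos: [0.558, -0.3537, 0.0626]
tcp_rot: [[0.947, 0.004, 0.321], [-0.321, -0.003, 0.947], [0.004, -1.0, -0.001]]
wrist_force: [-0.5, 0.9, 0.7]
width: 0.992
```

>>> apply_moves --deltas '[{"x":0,"y":0,"z":0,"wx":0,"wy":0,"wz":0,"hand":50},{"x":0,"y":0,"z":0,"wx":0,"wy":0,"wz":0,"hand":50},{"x":0,"y":0,"z":0,"wx":0,"wy":0,"wz":0,"hand":50},{"x":0,"y":0,"z":0,"wx":0,"wy":0,"wz":0,"hand":50},{"x":0,"y":0,"z":0,"wx":0,"wy":0,"wz":0,"hand":50},{"x":0,"y":0,"z":0,"wx":0,"wy":0,"wz":0,"hand":50},{"x":0,"y":0,"z":0,"wx":0,"wy":0,"wz":0,"hand":50},{"x":0,"y":0,"z":0,"wx":0,"wy":0,"wz":0,"hand":50}]' --newtons 40

```text
time: 19.37
ee_pos: [0.5565, -0.3539, 0.0607]
tcp_rot: [[0.947, 0.001, 0.322], [-0.322, -0.001, 0.947], [0.001, -1.0, -0.001]]
wrist_force: [-1.6, -2.3, 5.6]
width: 0.691
```

>>> apply_moves --deltas '[{"x":0,"y":0,"z":0.25,"wx":0,"wy":0,"wz":0,"hand":50},{"x":0,"y":0,"z":0.25,"wx":0,"wy":0,"wz":0,"hand":50},{"x":0,"y":0,"z":0.25,"wx":0,"wy":0,"wz":0,"hand":50},{"x":0,"y":0,"z":0.25,"wx":0,"wy":0,"wz":0,"hand":50},{"x":0,"y":0,"z":0.0,"wx":0,"wy":0,"wz":0,"hand":50},{"x":0,"y":0,"z":0.0,"wx":0,"wy":0,"wz":0,"hand":50},{"x":0,"y":0,"z":0.0,"wx":0,"wy":0,"wz":0,"hand":50},{"x":0,"y":0,"z":0.0,"wx":0,"wy":0,"wz":0,"hand":50}]'

```text
time: 20.03
ee_pos: [0.5556, -0.3525, 0.099]
tcp_rot: [[0.947, -0.001, 0.322], [-0.322, 0.001, 0.947], [-0.001, -1.0, 0.0]]
wrist_force: [0.2, -0.3, -5.5]
width: 0.7
```

>>> apply_moves --deltas '[{"x":0,"y":0,"z":0,"wx":0,"wy":0,"wz":0,"hand":50},{"x":0,"y":0,"z":0,"wx":0,"wy":0,"wz":0,"hand":50},{"x":0,"y":0,"z":0,"wx":0,"wy":0,"wz":0,"hand":50}]'

```text
time: 20.28
ee_pos: [0.5558, -0.3528, 0.0992]
tcp_rot: [[0.947, -0.001, 0.322], [-0.322, 0.0, 0.947], [-0.001, -1.0, 0.0]]
wrist_force: [-0.6, -0.4, -5.1]
width: 0.697
```

>>> apply_moves --deltas '[{"x":0,"y":0,"z":0,"wx":0,"wy":0,"wz":0,"hand":50}]'

```text
time: 20.37
ee_pos: [0.556, -0.3529, 0.0993]
tcp_rot: [[0.947, -0.0, 0.322], [-0.322, 0.0, 0.947], [-0.001, -1.0, 0.0]]
wrist_force: [-0.4, -0.3, -4.2]
width: 0.698
```

>>> apply_moves --deltas '[{"x":0,"y":0,"z":0,"wx":0,"wy":0,"wz":0,"hand":50}]'

```text
time: 20.45
ee_pos: [0.5561, -0.3529, 0.0995]
tcp_rot: [[0.947, -0.0, 0.322], [-0.322, 0.0, 0.947], [-0.0, -1.0, 0.0]]
wrist_force: [-0.1, -0.0, -5.6]
width: 0.696
```

About 5.1 N against 2.5–2.8 N: T3 is the heavy tin. I'll raise it and check.

>>> apply_moves --deltas '[{"x":0,"y":0,"z":0.4,"wx":0,"wy":0,"wz":0,"hand":50},{"x":0,"y":0,"z":0.6,"wx":0,"wy":0,"wz":0,"hand":50},{"x":0,"y":0,"z":0.6,"wx":0,"wy":0,"wz":0,"hand":50},{"x":0,"y":0,"z":0.6,"wx":0,"wy":0,"wz":0,"hand":50},{"x":0,"y":0,"z":0.6,"wx":0,"wy":0,"wz":0,"hand":50},{"x":0,"y":0,"z":0.4,"wx":0,"wy":0,"wz":0,"hand":50},{"x":0,"y":0,"z":0.2,"wx":0,"wy":0,"wz":0,"hand":50},{"x":0,"y":0,"z":0.0,"wx":0,"wy":0,"wz":0,"hand":50}]'

```text
time: 21.12
ee_pos: [0.5573, -0.3538, 0.2386]
tcp_rot: [[0.947, 0.004, 0.322], [-0.322, -0.003, 0.947], [0.005, -1.0, -0.001]]
wrist_force: [0.1, -0.2, -5.5]
width: 0.698
```

>>> apply_moves --deltas '[{"x":0,"y":0,"z":0,"wx":0,"wy":0,"wz":0,"hand":50},{"x":0,"y":0,"z":0,"wx":0,"wy":0,"wz":0,"hand":50},{"x":0,"y":0,"z":0,"wx":0,"wy":0,"wz":0,"hand":50},{"x":0,"y":0,"z":0,"wx":0,"wy":0,"wz":0,"hand":50},{"x":0,"y":0,"z":0,"wx":0,"wy":0,"wz":0,"hand":50},{"x":0,"y":0,"z":0,"wx":0,"wy":0,"wz":0,"hand":50},{"x":0,"y":0,"z":0,"wx":0,"wy":0,"wz":0,"hand":50},{"x":0,"y":0,"z":0,"wx":0,"wy":0,"wz":0,"hand":50}]'

```text
time: 21.78
ee_pos: [0.5561, -0.3529, 0.2355]
tcp_rot: [[0.947, -0.0, 0.322], [-0.322, 0.0, 0.947], [-0.0, -1.0, 0.0]]
wrist_force: [0.4, 0.7, -5.9]
width: 0.697
```

>>> apply_moves --deltas '[{"x":0,"y":0,"z":0,"wx":0,"wy":0,"wz":0,"hand":50},{"x":0,"y":0,"z":0,"wx":0,"wy":0,"wz":0,"hand":50},{"x":0,"y":0,"z":0,"wx":0,"wy":0,"wz":0,"hand":50},{"x":0,"y":0,"z":0,"wx":0,"wy":0,"wz":0,"hand":50}]'

```text
time: 22.12
ee_pos: [0.5561, -0.353, 0.2358]
tcp_rot: [[0.947, 0.0, 0.322], [-0.322, -0.0, 0.947], [0.0, -1.0, -0.0]]
wrist_force: [0.1, -0.4, -4.8]
width: 0.696
```

```bash
python3 - <<'E'
from h import *
from workcell import bot
for n in("scene","top"):
    p,d=vision.read_camera(n); cv2.imwrite(f"pics/{n}3.png",p[:,:,::-1])
    for b in blobs(n,d,.085,.112): print(n,*b)
s=bot.get_state(); print(s['ee_pos'],s['wrist_force'],s['width'],abs(s['qd']).max())
R=np.array([np.sin(np.radians(8.36)),np.cos(np.radians(8.36))])
E
```

```text
scene 473 [362.9 203.3] [0.5645 0.1151 0.0981] [0.5651 0.1152 0.0981] 12.8
scene 498 [409.9 202.7] [0.5784 0.2236 0.0981] [0.5794 0.2235 0.0981] 13.6
scene 455 [384.7 269.9] [0.7571 0.1206 0.0982] [0.7571 0.1209 0.0982] 12.5
scene 283 [259.6 285.3] [ 0.755  -0.1378  0.0955] [ 0.7517 -0.1379  0.0955] 11.6
top 494 [254.6 172.9] [0.7527 0.1207 0.1015] [0.7522 0.1212 0.1015] 12.8
top 279 [377.7 183.5] [ 0.7375 -0.1348  0.0951] [ 0.7429 -0.1368  0.0951] 12.5
top 747 [201.7 259.4] [0.5713 0.2226 0.1014] [0.5715 0.2225 0.1014] 15.8
top 738 [254.7 267.3] [0.5579 0.1136 0.1016] [0.5581 0.1135 0.1016] 15.5
[ 0.55612429 -0.35295015  0.2357752 ] [ 0.51084073  0.40006453 -5.61305592] 0.694924217894065 0.13670079754279155
```

View pics/scene3.png

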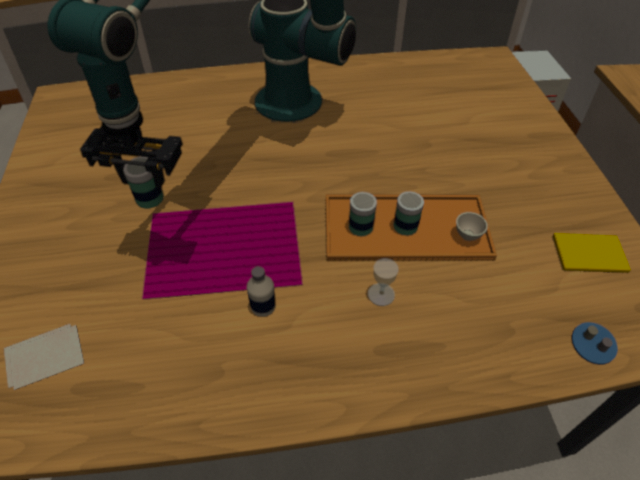

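View pics/top3.png

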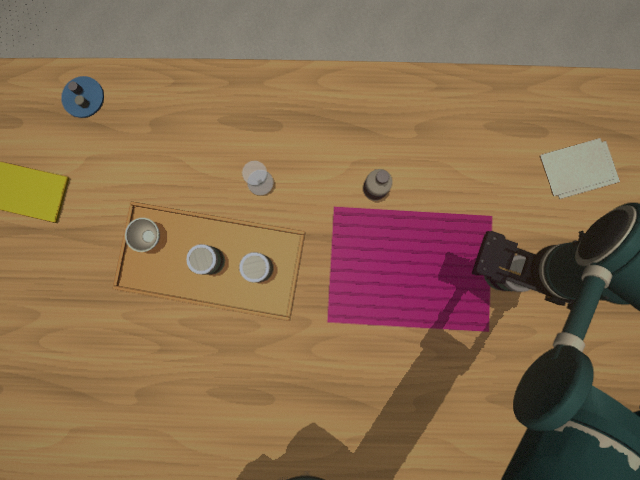

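In the scene view, two tins stand on the tray at about (362,213) and (408,213). The heavy tin hangs upright in the jaws at about (146,185), and the bowl, glass and bottle are where they started. In the top view, the tray tins are at (202,259) and (255,267), close to the tray's centre line. I'm handing the job in.

```bash
python3 -c "
from workcell import ticket
print(ticket.close_job())"
```

```text
the job is handed in; nothing more can be done
None
```

I found the heavy tin by lifting each one, stood the two lighter tins on the tray, and handed the job in at about 22 s with the heavy tin held up. The hand-in gives no verdict.

- **Weights:** the first two tins read about 2.75 N and 2.5 N at the wrist. The third, the one furthest to the robot's right, read about 5.1 N, roughly 250 g more.
- **Lighter tins:** they stand upright and released on the tray floor, at about (0.575, 0.224) and (0.560, 0.115). That is close to the tray's centre line, about 0 and 110 mm from its centre.
- **Heavy tin:** it is held upright and still at a 40 N grip setting, with its underside about 18 cm above the counter and nothing else touching it. The wrist still reads about 5 N.
- **Bystanders:** the glass and bottle measured within a few mm of where they started. The bowl I only checked by eye, and it looks unmoved.

No check failed. The scene and top cameras disagreed by about 5–7 mm in x on the tins, so I aimed between them; both put the tray tins well inside the limits.

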